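# Set the slice thickness on the bread-slicing guide

### The job

Set the slice thickness on the bread-slicing guide: with a fingertip, flick the toothed wheel forward over its top one click at a time, until its one wide tooth lies level and points at the fixed pointer. Let it rest in each click, do not run past the pointer, and leave the loaf and the other things on the worktop where they are.

Things in the scene. Friction and masses are not known exactly. Their poses are not given: they have to be found in the camera images.
- guide: Bread-slicing guide, bolted down: base plate x -120 to 160, y -85 to 315 mm; a grey open-topped block (136 x 84 mm, rim 85 mm above the worktop) holds the white toothed wheel. Fence at y 93 mm, 125 mm high; posts at y 290 mm, 160 mm high. Origin on the worktop right under the wheel's axle; x is forward (wheel to pointer), y along the axle towards the loaf, z up.
- axle (a point): Centre of the wheel, 100 mm above the worktop, axes as the guide's. Wheel: 8 teeth 45 degrees apart, each 7 mm thick, 26 mm wide along the axle, tips 52 mm from this centre, hub radius 32 mm. Fixed steel discs of 33 mm radius on either side, to 24 mm each way along y. At rest one tooth stands straight up and its neighbours lean 45 degrees forward and back.
- wheel (a joint): Angle (rad) of the wide tooth from straight up, positive forward: 0 up, -1.571 level backward, +1.571 level at the pointer (the goal). Clicks at every multiple of 0.785; starts 2, 3 or 4 clicks short. A click takes about 3 N at the tooth; past half a click it goes on by itself and stops in the next. Stops at -2.2 and 3.2.
- tab (a point): Middle of the outer edge of the wide tooth, 52 mm from the axle centre; turns with the wheel. This tooth is 56 mm wide in its outer 13 mm, else like the others. An upright tooth pushed forward by a level-moving fingertip that reaches 11 mm below its tip turns one click, and slips away under the fingertip after about 30 mm.
- pointer (a point): Point of the small fixed steel pointer at the forward end of the block, 58 mm forward of the axle centre and level with it (100 mm above the worktop); 8 mm thick. The wide tooth's edge stands 6 mm from it when set.
- loaf: Loaf of bread 120 x 130 mm, about 135 mm high, loose on the guide's bed. Origin at the centre of its underside. Leave alone.
- shaker: Steel flour shaker, upright can of 60 mm diameter, 110 mm high, loose on the worktop beside the wheel. Origin at the centre of its underside. Leave alone.
- brush: Pastry brush, 200 mm long, 42 mm wide, 20 mm high, lying on the worktop on the backward (-x) side of the guide's plate, loose. Origin at its middle, on the worktop. Leave alone.

How it is judged:
On the way:
1. the wheel rests in the last click before the goal (wide tooth leaning 45 degrees forward, within 0.15 rad) for 0.2 s (value of joint wheel between 0.635 and 0.935 rad), for 0.2 s.
At the end, for the whole second after the job is handed in: The wheel rests in the click where its wide tooth is level and points at the pointer (within 0.12 rad, at rest), and loaf, shaker and brush are within 25 mm of where they began (value of joint wheel between 1.45 and 1.69 rad and velocity of joint wheel between -0.1 and 0.1 rad/s and distance of each of loaf, shaker, brush from where it was at the start of the episode below 0.025 m); the robot touches nothing.
It fails at once if the wheel is run past the pointer by more than half a click (value of joint wheel above 1.98 rad).
It fails at once if a loose thing is lifted, carried or pushed away by more than 25 mm (distance of any of loaf, shaker, brush from where it was at the start of the episode above 0.025 m).
It fails at once if the wheel is turned with the arm or the gripper's body instead of the fingers (contact force between the arm and wheel above 1 N).
It also fails if it takes over 48 s, if anything falls off the work surface, if the arm or the gripper's body presses on something with over 40 N, if the wrist force passes 120 N, or if a joint passes its speed limit or range.

### The arm

A 6-joint arm with a two-finger parallel gripper is mounted at the origin on the work surface. World frame = base frame: x ahead of the robot, y to its left, z up, the work surface at z = 0. Lengths are in m, angles in rad, forces in N, time in s.
With the tool pointing down it reaches from about 0.425 to 0.925 m from the base axis. Payload 12.5 kg.
Tool frame: the origin (TCP) lies between the finger pads; the fingertips stand 25 mm ahead of it and the grasp point (between the pads) lies 6 mm ahead of it; z points along the fingers, y is the line along which they close (so a half turn about z gives the same grasp; the last joint's range is limited). The gripper opens to 85 mm and grips with 20 to 120 N. Pads are 22 mm wide; open, the fingers measure 114 mm over their backs; the gripper's body (76 mm by 85 mm) begins 54 mm behind the grasp point. The pads swing forward as they close: fully open they stand 13 mm farther back than shut.
Start: joints at [1.201, 0.491, 1.559, -0, 1.092, -0.106], TCP at [0.163, 0.603, 0.256] pointing down, gripper open.
Joint ranges: [-3.1, 3.1], [-0.84, 2.19], [0.05, 2.79], [-1.13, 4.28], [0.06, 2.93], [-2.69, 2.69]. Speed limits (rad/s): [2.22, 2.22, 2.79, 3.14, 3.14, 3.14].

### API

Orientations are given as a unit quaternion [x, y, z, w].
In Python, from rig import ctrl, status, cams gives the robot as it stands. Calls block until the motion is done:
- ctrl.move_pose(position, orientation): joint-space move of the TCP to a pose.
- ctrl.move_l(position, attitude=None, feed=0.15): straight line of the TCP; attitude=None keeps the orientation; feed is the mean speed in m/s.
- ctrl.move_joints(angles): joint-space move.
- ctrl.ungrasp() and ctrl.close_gripper(strength=None): open the fingers fully, or close them until they stop; strength is the grip in N (None keeps the last).
- ctrl.wait(seconds).
- ctrl.ik(position, orientation): joint angles nearest the present ones, or None.
- status.get_obs(): the state.
- cams.read_camera(name): name is "side" or "top"; returns a dict with "image" (400x640x3 uint8, red, green, blue), "depth" (400x640 float32, m along the optical axis (not along the pixel's ray), 0 where there is no reading), "intrinsics" (3x3 intrinsics, pixels), "T" (4x4, takes a point from camera to world coordinates). Camera axes: x right, y down, z forward; pixel columns grow to the right and rows downward; lengths in m; the calibration is good to about 2 mm. A picture is of the moment at which its call begins.
A pose or a line that the arm cannot do raises ctrl.Unreachable and nothing moves.
- ctrl.sign_off(): hands the job in; it is judged then, once.
The state is a dict: "time": time; "joint_positions": joint angles; "qvel": joint speeds; "effort": joint torques, N m; "tcp_pos": TCP position; "orientation": TCP orientation; "ft_force": force on the tool from outside, world axes, zero at the start; "ft_torque": the same for the moment, N m; "gripper_width": finger opening in m; "gripper_force": force on a finger pad.
Only numpy, scipy, OpenCV 4.12 (cv2) and the standard library are available. Lean on these libraries where they do the work, as an engineer would, in place of code of your own. Each camera call takes 0.05 s, during which the arm holds its last target. There are 200 camera calls.

## Working session

There is one attempt and no reset: what is moved stays moved. The work goes in short steps, each a Python script; the robot and the scene stay as the last script left them, time stands still between calls to the robot, and variables do not carry over. Pictures are saved under pics/ and viewed, at most 10 in all, crops included, and the job is handed in when it is done.

```bash
mkdir -p pics; ls
python3 - <<'E'
from rig import ctrl,status,cams
import cv2,numpy as np
for n in("side","top"):
    c=cams.read_camera(n); np.savez(f"{n}0.npz",**c)
    cv2.imwrite(f"pics/{n}0.png",c["image"][...,::-1]); print(n,c["T"].round(3),c["intrinsics"])
print(status.get_obs())
E
```

```text
pics
side [[ 0.964 -0.17   0.207  0.34 ]
 [-0.267 -0.656  0.706 -0.528]
 [ 0.016 -0.736 -0.677  0.619]
 [ 0.     0.     0.     1.   ]] [[427.93326737   0.         325.27389809]
 [  0.         427.93326737 198.72491195]
 [  0.           0.           1.        ]]
top [[ 0.003 -0.987  0.158  0.347]
 [-1.    -0.002  0.007  0.024]
 [-0.007 -0.158 -0.987  1.079]
 [ 0.     0.     0.     1.   ]] [[472.54763267   0.         315.25751757]
 [  0.         472.54763267 192.81833366]
 [  0.           0.           1.        ]]
{'time': 0.1, 'joint_positions': array([ 1.20140054e+00,  4.91496881e-01,  1.55939940e+00, -9.82689180e-06,
        1.09169896e+00, -1.05646450e-01]), 'qvel': array([ 3.16379667e-04, -2.86932184e-03, -1.14454911e-03,  1.81383349e-03,
        2.12749037e-03,  8.66113873e-05]), 'effort': array([ 2.93252495e-03, -6.19454241e+01, -2.62023479e+01, -1.19296624e-04,
        2.97133447e-03,  2.90149148e-05]), 'tcp_pos': array([0.16288197, 0.60321738, 0.2557839 ]), 'orientation': array([ 1.31490502e-01,  9.91317304e-01, -4.88241001e-04, -1.13713700e-04]), 'ft_force': array([-0.71423002, -0.07779509, -0.5753628 ]), 'ft_torque': array([-0.01972303,  0.02042863, -0.01196352]), 'gripper_force': 0.0, 'gripper_width': 0.08571694471823126}
```

View pics/top0.png

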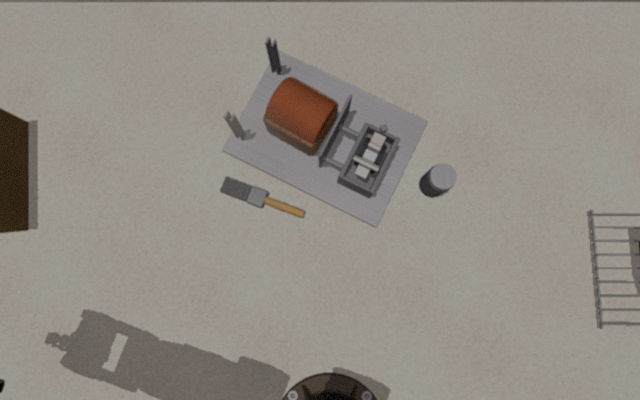

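View pics/side0.png

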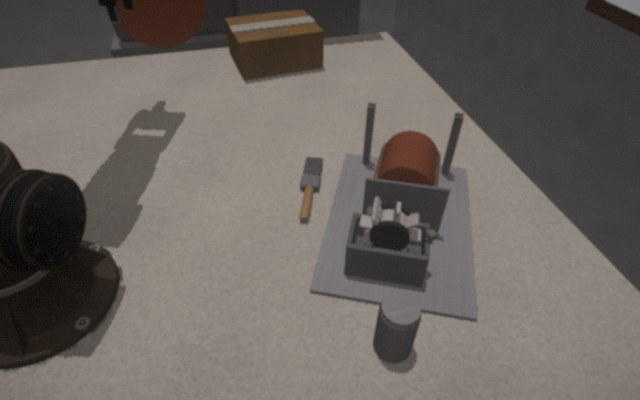

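The top view shows the plate's corners at about (280,50), (427,122), (377,226) and (223,150). The wheel is near (370,155), the shaker near (438,180), and the brush at (222–305,180–215) on the robot side. I'll zoom in on the wheel from both cameras and fit the guide's pose.

```bash
cat > h.py <<'E'
import numpy as np,cv2
def load(n): return dict(np.load(n+".npz"))
def ray_z(c,u,v,z):
    d=c["T"][:3,:3]@np.linalg.inv(c["intrinsics"])@[u,v,1]; o=c["T"][:3,3]
    return o+d*(z-o[2])/d[2]
def cloud(c):
    d=c["depth"]; v,u=np.indices(d.shape)
    p=np.stack([u,v,np.ones_like(u)],-1)@np.linalg.inv(c["intrinsics"]).T*d[...,None]
    return p@c["T"][:3,:3].T+c["T"][:3,3]
def proj(c,P):
    P=np.atleast_2d(P); q=(P-c["T"][:3,3])@c["T"][:3,:3]@c["intrinsics"].T
    return q[:,:2]/q[:,2:]
E
python3 - <<'E'
from h import *
t=load("top0"); s=load("side0"); P=cloud(t)
a=t["image"][100:220,310:470]; b=s["image"][180:300,330:490]
cv2.imwrite("pics/z0.png",np.vstack([cv2.resize(x,(400*1,300),interpolation=cv2.INTER_CUBIC) for x in(a,b)])[...,::-1])
# plate mask: depth height near plate
Z=P[...,2]; print("plate z",Z[140:146,400:410].mean(), Z[160:165,260:280].mean())
zp=np.median(Z[135:150,400:410]); 
m=((Z>zp-.004)&(Z<zp+.3)); m[:, :215]=0;m[:,430:]=0; m[235:]=0; m[:40]=0
# plate corners by eye
C=np.array([ray_z(t,*p,zp)[:2] for p in[(280,50),(427,122),(377,226),(223,150)]])
L=np.array([[.16,.315],[.16,-.085],[-.12,-.085],[-.12,.315]])
def fit(L,C):
    l=L-L.mean(0);c=C-C.mean(0);th=np.arctan2((l[:,0]*c[:,1]-l[:,1]*c[:,0]).sum(),(l*c).sum())
    R=np.array([[np.cos(th),-np.sin(th)],[np.sin(th),np.cos(th)]]);return th,C.mean(0)-R@L.mean(0),R
th,o,R=fit(L,C);print(zp,th,o,(L@R.T+o-C).round(4).tolist())
# rim points refine
for lo,hi in((.075,.095),(.115,.132),(.14,.16)):
    k=(Z>lo)&(Z<hi); q=(P[k][:,:2]-o)@R; w=(abs(q[:,0])<.1)&(q[:,1]>-.08)&(q[:,1]<.11);q=q[w]
    print(lo,len(q),np.percentile(q,[1,5,50,95,99],axis=0).round(3).tolist())
k=(Z>.02);q=(P[k][:,:2]-o)@R;w=(q[:,1]<-.06)&(q[:,1]>-.25)&(abs(q[:,0])<.2);print("shaker local",q[w].mean(0),Z[k][w].max())
E
```

```text
plate z 0.02830156903335669 0.010576759004304426
0.010287729055334816 -0.4695121055877345 [ 0.58349502 -0.08677531] [[0.0025, 0.0039], [0.0011, -0.0054], [-0.0042, -0.0001], [0.0005, 0.0016]]
0.075 903 [[-0.067, -0.039], [-0.066, -0.038], [0.002, 0.011], [0.066, 0.093], [0.07, 0.093]]
0.115 579 [[-0.052, -0.02], [-0.038, -0.016], [0.014, 0.018], [0.074, 0.098], [0.09, 0.099]]
0.14 166 [[-0.033, -0.024], [-0.033, -0.02], [-0.027, 0.002], [0.009, 0.024], [0.01, 0.029]]
shaker local [ 0.01987879 -0.1489099 ] 0.11481225540328688
```

View pics/z0.png

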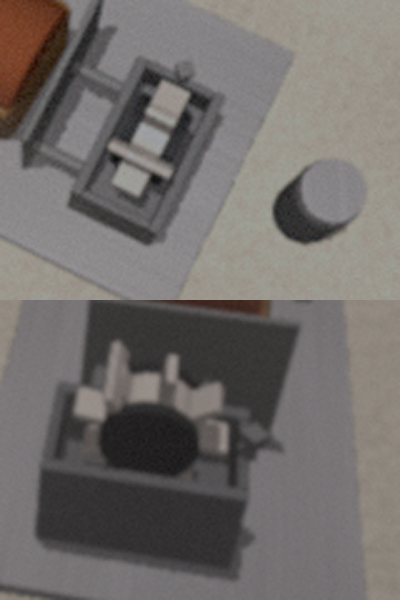

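The crops show the wide tooth leaning back 45° (top view at about (357,165), width -24 to +29 mm, height above 140 mm). That puts the wheel at -0.785, so three clicks are needed. The guide fit of (0.583, -0.087) with yaw -0.47 agrees with the rim at ±68 mm and the fence at 93 mm. Next I'll close the fingers, hover, and check the fingertip height by camera.

```bash
cat >> h.py <<'E'
from scipy.spatial.transform import Rotation as Ro
TH=-0.4695; O=np.array([.5835,-.0868]); R2=np.array([[np.cos(TH),-np.sin(TH)],[np.sin(TH),np.cos(TH)]])
def W(x,y,z): return [*(R2@[x,y]+O),z]
def quat(sgn):
    gy=np.array([*R2[:,1],0])*sgn; z=np.array([0,0,-1.]); return Ro.from_matrix(np.c_[np.cross(gy,z),gy,z]).as_quat()
def local(P): return np.concatenate([(P[...,:2]-O)@R2,P[...,2:]],-1)
E
python3 - <<'E'
from rig import ctrl,status,cams
from h import *
q0=status.get_obs()["joint_positions"]; best=None
for s in(1,-1):
    j=ctrl.ik(W(-.024,0,.24),quat(s)); print(s,j)
    if j is not None and (best is None or abs(j[5])<abs(best[1][5])): best=(s,j)
s=best[0]; print("sgn",s)
ctrl.close_gripper(20)
ctrl.move_pose(W(-.024,0,.26),quat(s))
o=status.get_obs();print(o["time"],local(o["tcp_pos"]),o["gripper_width"],o["ft_force"])
c=cams.read_camera("side");np.savez("side1.npz",**c)
t=cams.read_camera("top");np.savez("top1.npz",**t)
L=local(cloud(c));k=(abs(L[...,0]+.024)<.04)&(abs(L[...,1])<.05)&(L[...,2]>.17)&(L[...,2]<.30)
for lo in np.arange(.2,.3,.01):
    q=L[k&(L[...,2]>=lo)&(L[...,2]<lo+.01)]
    if len(q): print(round(lo,2),len(q),q.min(0).round(3),q.max(0).round(3))
# tip prediction overlay
im=c["image"].copy()
for p in proj(c,[W(-.024,0,.235),W(-.035,0,.235),W(-.013,0,.235)]): cv2.circle(im,tuple(int(v) for v in p.round()),1,(255,0,0),-1)
for p in proj(c,[W(0,0,.152),W(.058,0,.1),W(0,-.024,.1)]): cv2.circle(im,tuple(int(v) for v in p.round()),1,(0,255,0),-1)
cv2.imwrite("pics/h1.png",cv2.resize(im[110:270,310:510],None,fx=3.5,fy=3.5,interpolation=cv2.INTER_CUBIC)[...,::-1])
E
```

```text
1 [-2.50737661e-01  4.26489379e-01  1.72258157e+00 -4.44089210e-16
  9.92521708e-01 -1.35203399e+00]
-1 [-2.50737661e-01  4.26489379e-01  1.72258157e+00 -4.44089210e-16
  9.92521708e-01  1.78955867e+00]
sgn 1
3.6417 [-0.02422619  0.0006284   0.2600194 ] 3.596523635917481e-05 [ 0.67843897 -0.82921095 -0.7585752 ]
0.23 23 [-0.036 -0.006  0.236] [-0.015 -0.002  0.24 ]
0.24 75 [-0.036 -0.014  0.24 ] [-0.014 -0.003  0.25 ]
0.25 82 [-0.036 -0.014  0.25 ] [-0.014 -0.004  0.26 ]
0.26 77 [-0.035 -0.014  0.26 ] [-0.014 -0.004  0.27 ]
0.27 4 [-0.03  -0.013  0.27 ] [-0.018 -0.012  0.271]
0.28 65 [-0.038 -0.036  0.28 ] [-0.011 -0.004  0.29 ]
0.29 35 [-0.041 -0.043  0.291] [-0.008 -0.013  0.3  ]
```

View pics/h1.png

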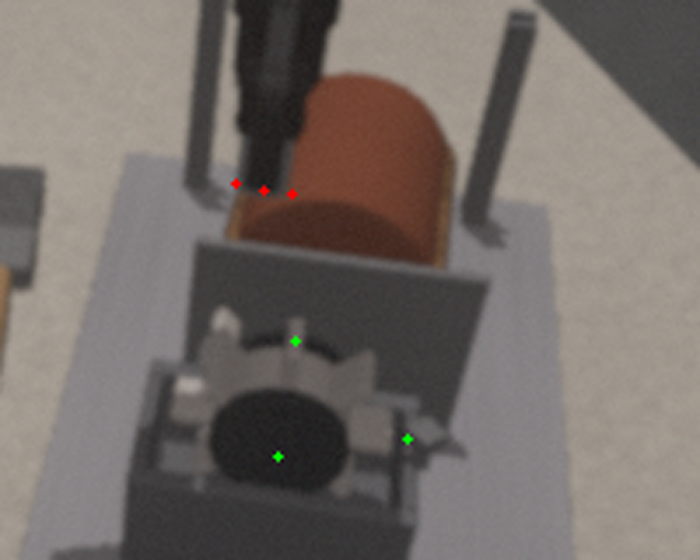

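The fingertip sits at z = TCP - 25 mm, with faces ±11 mm in x, as modelled (red dots at the tip). The green dots fall on the tooth top and the axle, so I'll make the first stroke now.

```bash
cat > stroke.py <<'E'
import sys
from rig import ctrl,status,cams
from h import *
q=quat(1); n=sys.argv[1]; z=.166
ctrl.move_l(W(-.022,0,.200),q,feed=.1)
ctrl.move_l(W(-.022,0,z),feed=.05)
print("down",status.get_obs()["ft_force"].round(2))
for x in (-.005,.005,.014,.023):
    ctrl.move_l(W(x,0,z),feed=.025); o=status.get_obs(); print(x,(o["ft_force"][:2]@R2).round(2),o["ft_force"][2].round(2))
ctrl.move_l(W(.023,0,.200),feed=.1)
ctrl.move_l(W(-.024,0,.260),feed=.15); ctrl.wait(.3)
c=cams.read_camera("side");np.savez("s%s.npz"%n,**c)
t=cams.read_camera("top");np.savez("t%s.npz"%n,**t)
print(status.get_obs()["time"])
L=local(cloud(c)); L=L[(abs(L[...,0])<.08)&(L[...,1]>-.034)&(L[...,1]<-.016)&(L[...,2]>.09)&(L[...,2]<.165)]
L=L[np.hypot(L[:,0],L[:,2]-.1)>.042]; L=L[np.hypot(L[:,0],L[:,2]-.1)<.056]; a=np.arctan2(L[:,0],L[:,2]-.1)
print("wide pts by 45deg bin",{k:int((abs(a-k*np.pi/4)<.2).sum()) for k in range(-3,4)})
cv2.imwrite(f"pics/s{n}.png",np.hstack([cv2.resize(i,(400,400),interpolation=cv2.INTER_CUBIC) for i in(c["image"][180:280,360:460],t["image"][100:220,310:430])])[...,::-1])
E
python3 stroke.py 1
```

```text
down [-0.7  -0.46 -0.02]
-0.005 [-3.81  0.31] 2.21
0.005 [-1.6  -0.66] -0.48
0.014 [-0.69 -0.92] -0.08
0.023 [ 0.22 -0.22] 0.1
9.275
wide pts by 45deg bin {-3: 0, -2: 0, -1: 0, 0: 35, 1: 0, 2: 0, 3: 0}
```

View pics/s1.png

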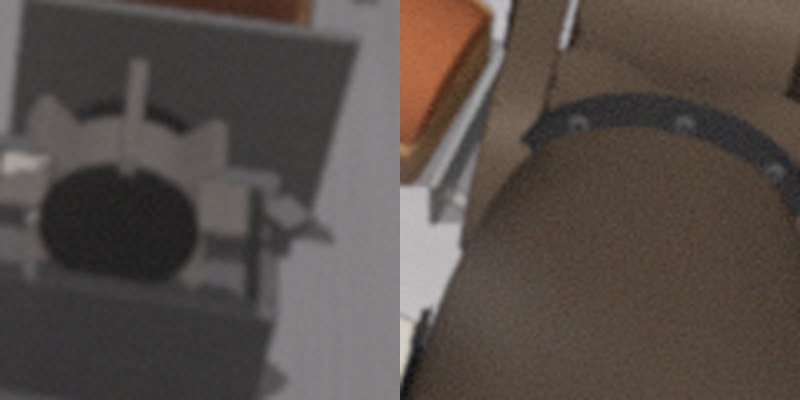

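The wide tooth now stands upright at (135,100) in the crop, and its depth points all fall in the 0° bin. The first click worked, so I'll make the second stroke.

```bash
python3 stroke.py 2
```

```text
down [-0.54 -0.36  0.03]
-0.005 [-2.22  0.41] 1.57
0.005 [-0.91 -1.04] 0.36
0.014 [ 0.41 -0.48] -0.62
0.023 [-0.91 -0.21] -0.44
14.8083
wide pts by 45deg bin {-3: 0, -2: 0, -1: 0, 0: 0, 1: 46, 2: 0, 3: 0}
```

View pics/s2.png

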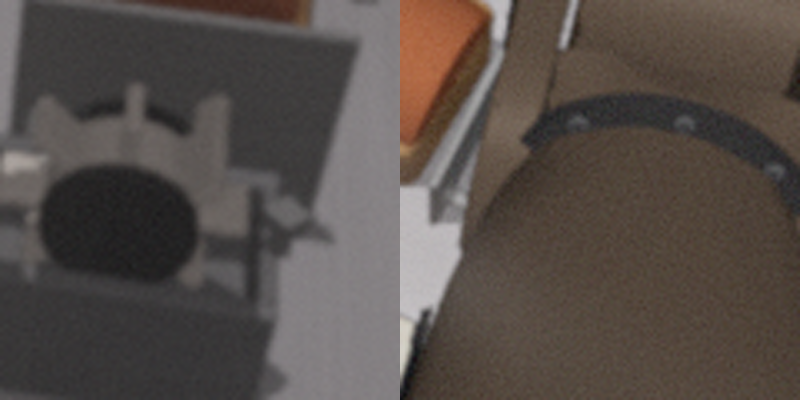

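The wide tooth leans 45° forward at (212,130) and is at rest. One more click.

```bash
python3 stroke.py 3
```

```text
down [-0.69 -0.31  0.25]
-0.005 [-3.5   0.64] 0.61
0.005 [-1.22  0.25] -0.65
0.014 [-0.35 -0.25] -0.91
0.023 [0.19 0.11] 0.17
20.3417
wide pts by 45deg bin {-3: 0, -2: 0, -1: 0, 0: 0, 1: 0, 2: 39, 3: 0}
```

View pics/s3.png

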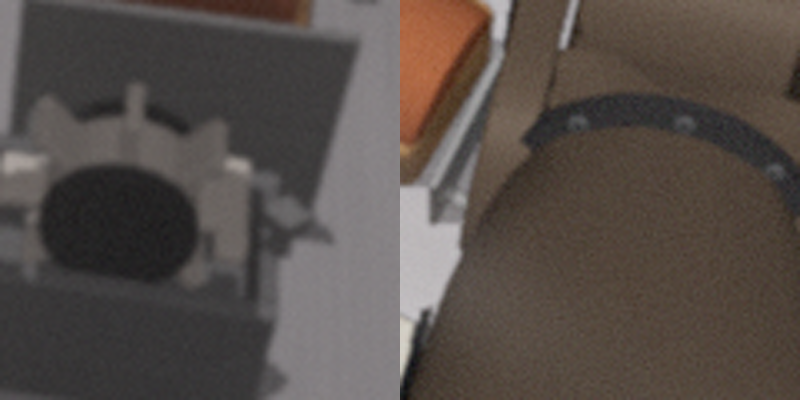

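The wide tooth is level at (230,215), pointing at the pointer. The arm is clear at z = 0.26, so I'm handing in.

```bash
python3 -c "
from rig import ctrl
print(ctrl.sign_off())"
```

```text
the job is handed in; nothing more can be done
None
```

The wheel went forward three clicks, resting in each, and the last camera check showed its wide tooth level at the pointer; the job was handed in shortly after 20 s of the 48 s, with the arm clear and no contact made with the loaf, shaker or brush.

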